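# Load the drawplate into the spring-loaded holder of the wire drawing stand

## Task

Draw the steel drawplate (the grey one with two rows of dark holes) up out of the wooden rack and stand it upright on its long edge in the slot of the green holder, fully down on the slot floor, held between the red spring shoe and the fixed stop. The slot can stand anywhere on its cross slide, and the shoe has to be pushed back to make room. Let go, and leave the brass and copper plates, the bottle and the ring box where they are.

Things in the scene. Friction and masses are not known exactly. Their poses are not given: they have to be found in the camera images.
- drawplate: Grey steel drawplate with two rows of seven dark dots (holes), 100 mm long (its x) x 8 mm thick (its y) x 60 mm tall (its z), about 0.36 kg. Origin: centre of its underside (bottom long edge); symmetric end for end. At the start it stands in one of the three slots of the rack, bottom 22 mm below the rack's top, so 38 mm stand free above.
- brass_plate: Brass plate, same size and frame as the drawplate, no holes, in another slot of the rack. Bystander: leave it.
- copper_plate: Copper plate, same size and frame as the drawplate, no holes, in another slot of the rack. Bystander: leave it.
- rack: Fixed wooden rack, 130 mm (its x) x 164 mm (its y) x 28 mm tall. Origin: centre of its underside. Three slots run along its x at its y = -62, 0 and +62 mm, each 106 mm long, 10 mm wide, 22 mm deep. Which plate stands in which slot varies.
- holder: Fixed grey base 200 x 110 x 12 mm of the holder. Origin: table height under the middle. The green head on it, slot along x, is clamped somewhere on a cross slide: its slot centre line lies at y = -15 to +15 mm of the base, square to it; THIS OFFSET IS NOT REPORTED: see or feel it (the head is stiff up to about 50 N sideways). Slot floor = base top. Bracket 34 mm above the table at x = -98 mm.
- slot_level (a point): Point on the base, x = 0, y = 0, 12 mm up, at slot floor height; axes as the base. The seated drawplate's origin is at x = 0, z = 0 here, y = the unknown head offset. Head: two side walls 12 mm thick, 10 mm apart (outer faces 17 mm from the slot's centre line), 20 mm high, x -75 to +65 mm; steel lead-in above them, 17 mm wide at its mouth, 27 mm above the floor.
- stop_line (a point): Point on the base, x = +50 mm, y = 0, 26 mm above the table: the yellow fixed stop has its inner face at this x, at the head's y; its top is 14 mm above the slot floor. The +x end of the seated drawplate rests on it. A level plate lands on shoe or stop (free gap 92 mm, plate 100): the shoe end goes in first, tilted down, pushes the shoe back, then the other end comes down.
- shoe (a joint): Travel in m of the red spring shoe (block 20 x 9.4 mm, upright face, flat top) in the slot: 0 at rest (face at x = -42 mm of the base, top 14 mm above slot floor), grows as it is pushed toward -x (robot side), 0.024 at most; it springs back. About 4 N starts it, 6.6 N at 8 mm, 12 N at 24 mm. Reads 0.008 with the plate seated.
- bottle: Small amber glass bottle with black cap, 36 mm diameter, 75 mm tall, loose. Origin: centre of its underside. Bystander: leave it.
- ring_box: Red ring box 55 x 60 x 40 mm, loose. Origin: centre of its underside. Bystander: leave it.
Mind the look-alikes: they are no part of the job. There is more than one size of the drawplate; the job needs the smaller.

How it is judged (in metres and radians):
On the way:
1. the drawplate is drawn up clear of the rack (z of drawplate in the frame of rack above 0.032 m), for 0.1 s.
At the end, for the whole second after the job is handed in: The drawplate is at rest in the slot: underside within 2 mm of the slot floor, middle within 3 mm of the seat along the slot and within 18 mm of the base's middle across, upright within 0.13 rad, in line with the slot within 0.06 rad, the shoe pressed back 5 to 12 mm; others moved under 15 mm (z of drawplate in the frame of slot_level between -0.002 and 0.002 m and x of drawplate in the frame of slot_level between -0.003 and 0.003 m and y of drawplate in the frame of slot_level between -0.018 and 0.018 m and angle between drawplate's own z axis and vertical below 0.13 rad and angle between the x axis of drawplate and the x axis of slot_level, either way round below 0.06 rad and value of joint shoe between 0.005 and 0.012 m and linear speed of drawplate below 0.01 m/s); the robot touches nothing.
It fails at once if the brass plate is disturbed (moved over 15 mm) (distance of brass_plate from where it was at the start of the episode above 0.015 m).
It fails at once if the copper plate is disturbed (moved over 15 mm) (distance of copper_plate from where it was at the start of the episode above 0.015 m).
It fails at once if the bottle is disturbed (moved over 15 mm) (distance of bottle from where it was at the start of the episode above 0.015 m).
It fails at once if the ring box is disturbed (moved over 15 mm) (distance of ring_box from where it was at the start of the episode above 0.015 m).
It also fails if it takes over 58 s, if anything falls off the work surface, if the arm or the gripper's body presses on something with over 40 N, if the wrist force passes 120 N, or if a joint passes its speed limit or range.

## Robot

A 6-joint arm with a two-finger parallel gripper is mounted at the origin on the work surface. World frame = base frame: x ahead of the robot, y to its left, z up, the work surface at z = 0. Lengths are in mm, angles in rad, forces in N, time in s.
With the tool pointing down it reaches from about 275 to 750 mm from the base axis. Payload 10.2 kg.
Tool frame: the origin (TCP) lies at the very end of the fingers, on their centre line; the grasp point (between the pads) lies 19 mm behind it (ctrl.grip_depth is the distance from the TCP to the grasp point, in mm); z points along the fingers, x is the direction in which the jaws open and shut, and the axes are right-handed (so a half turn about z gives the same grasp; the last joint's range is limited). The gripper opens to 85 mm and grips with 20 to 120 N. Pads are 22 mm wide; open, the fingers measure 114 mm over their backs; the gripper's body (76 mm by 85 mm) begins 54 mm behind the grasp point. The pads swing forward as they close: fully open they stand 13 mm farther back than shut.
Start: joints at [1.022, 0.313, 1.498, -0, 1.331, -0.223], TCP at [168.048, 497.384, 231.294] pointing down, gripper open.
Joint ranges: [-2.94, 2.94], [-0.97, 2.17], [0.19, 2.56], [-1.23, 4.37], [0.02, 3.11], [-2.88, 2.88]. Speed limits (rad/s): [2.39, 2.39, 3.01, 3.14, 3.14, 3.14].

## Interface

Orientations are given as a unit quaternion [w, x, y, z].
In Python, from rig import ctrl gives the robot as it stands.
- The arm moves only by the tool play_rows, never from a script. Its argument "motion" is a list of rows, each a list of 2 entries, a list of its own where there are three numbers: the shift along the tool's x, y, z in mm, then the turn, a rotation vector about the tool's x, y, z in degrees. A call has 1 to 20 rows; each row shifts and turns the commanded pose from where the row before left it, along the tool's axes as they then stand; what a row does not reach is not made up. A row lasts 1/12 s, in which the tool goes at most 41.7 mm and 7.16 degrees, less where a joint would pass 70% of its speed; a pose out of reach is approached as far as the arm can. A call with a gripper value outside its range is refused whole. "fingers" is the finger opening in mm, from 0 to 85.4, set as the call begins (left out, the last holds). The fingers move at their own pace and stop on an object; "squeeze" is the grip in N (left out, the last holds). Time passes only in rows, so rows that do not move let the fingers close. It gives the time, the measured TCP pose, the force and the opening at its end, in the units of the state.
- ctrl.sense(): the state, without advancing time (a new reading comes with each control period).
- ctrl.capture(name): name is "scene" or "top"; returns the picture (420x560x3 uint8, red, green, blue); there is no depth.
- ctrl.get_calibration(name): a dict with "K" (3x3 intrinsics, pixels), "k1" (the pictures are not rectified: a ray, as slopes to the right and down, at radius r is drawn at 1 + k1 r^2 times it, then the intrinsics apply), "R" (3x3) and "t" (3): a world point X has camera coordinates R X + t. Camera axes: x right, y down, z forward; pixel columns grow to the right and rows downward; lengths in mm; the calibration is good to about 2 mm. A picture is of the moment at which its call begins. get_calibration takes no time and is no camera call.
- ctrl.finish_job(): hands the job in, once; it reports no verdict.
Trained networks look in the newest picture that a camera, given by its name, has taken for a name from the list of things; names that differ only in an ending like _2 or _b are one class to them, and where a whole thing is asked for, a point or a joint stands for the part that bears it (a point fixed in the world has none). Each returns a list of dicts, best first, with "p" (0 to 1); they miss things now and then, are a little off and sometimes report something else, mostly with a low value. They report only what shows in the picture. A call takes as long as a camera call. They do not tell look-alikes from the thing itself.
- ctrl.spot_in(camera, name): "position" ([column, row] as shares, 0 to 1, of the picture: columns of its width, rows of its height, amid what is visible of it).
The state is a dict: "time_s": time; "joints": joint angles; "dq": joint speeds; "tau": joint torques, N m; "eef_pos": TCP position; "ee_rot": TCP orientation; "force": force on the tool from outside, world axes, zero at the start; "wrist_torque": the same for the moment, N m; "grip_width": opening from 0.0 (shut) to 1.0 (fully open).
Only numpy, scipy, OpenCV 4.12 (cv2) and the standard library are available. Lean on these libraries where they do the work, as an engineer would, in place of code of your own. Each camera call takes 0.05 s, during which the arm holds its last target. There are 200 camera calls.

## Working session

There is one attempt and no reset: what is moved stays moved. The work goes in short steps, Python scripts to look and compute and a tool call to move; the robot and the scene stay as the last step left them, time stands still between calls to the robot, and variables do not carry over. Pictures are saved under pics/ and viewed, about 8 in all and at most 12, crops included, and the job is handed in when it is done.

Besides the shell and the picture viewer there is one more tool, called after "Call:" in YAML: its name, and indented under it one key for each argument. play_rows: Moves the arm, as the interface text tells. Its arguments: {"type":"object","properties":{"motion":{"type":"array"},"fingers":{"type":"number"},"squeeze":{"type":"number"}},"required":["motion"]}

```bash
mkdir -p pics
cat > h.py <<'E'
import numpy as np, cv2
from rig import ctrl
def cap(c,name,crop=None,scale=1):
    im=ctrl.capture(c)[:,:,::-1].copy()
    cv2.imwrite(f'pics/{name}_raw.png',im)
    if crop: x0,y0,x1,y1=crop; im=im[y0:y1,x0:x1]
    if scale!=1: im=cv2.resize(im,None,fx=scale,fy=scale,interpolation=cv2.INTER_CUBIC)
    cv2.imwrite(f'pics/{name}.png',im)
def ray(c,uv):
    g=ctrl.get_calibration(c);K=np.array(g['K']);R=np.array(g['R']);t=np.array(g['t'])
    p=cv2.undistortPoints(np.array([[uv]],float),K,np.array([g['k1'],0,0,0,0.]))[0,0]
    return -R.T@t, R.T@np.array([p[0],p[1],1])
def at(c,uv,z):
    o,d=ray(c,uv); return (o+d*(z-o[2])/d[2]).round(1)
def proj(c,X):
    g=ctrl.get_calibration(c);R=np.array(g['R'])
    return cv2.projectPoints(np.array(X,float).reshape(-1,1,3),cv2.Rodrigues(R)[0],np.array(g['t'],float),np.array(g['K']),np.array([g['k1'],0,0,0,0.]))[0][:,0]
E
python3 - <<'E'
from h import *
for c in('top','scene'):
    cap(c,c+'0',None,1.42)
    print(c,ray(c,(280,210)))
    for n in('drawplate','brass_plate','copper_plate','rack','holder','shoe','bottle','ring_box'):
        print(n,[(round(d['p'],2),(np.array(d['position'])*[560,420]).round(1).tolist()) for d in ctrl.spot_in(c,n)][:3])
print(ctrl.sense())
E
```

```text
top (array([424.45698761,  46.45597779, 907.80254954]), array([ 0.15126007,  0.01032905, -0.9888967 ]))
drawplate [(0.94, [171.7, 208.2]), (0.78, [170.2, 123.8])]
brass_plate [(0.57, [226.8, 226.3])]
copper_plate [(0.74, [198.3, 218.2])]
rack [(0.95, [201.8, 219.6])]
holder [(0.75, [419.1, 197.7])]
shoe [(0.72, [170.1, 205.9]), (0.48, [446.1, 250.2])]
bottle [(0.54, [304.8, 267.9])]
ring_box [(0.88, [282.3, 141.6])]
scene (array([1104.527414  , -259.46623896,  717.05682068]), array([-0.57408103,  0.32670267, -0.75086041]))
drawplate [(0.76, [430.8, 214.0]), (0.58, [371.9, 160.3])]
brass_plate [(0.51, [338.5, 180.4])]
copper_plate [(0.71, [343.4, 164.3]), (0.7, [312.6, 171.6])]
rack [(0.56, [338.3, 181.2]), (0.3, [371.3, 160.8])]
holder [(0.56, [148.7, 273.9])]
shoe [(0.73, [111.6, 240.2])]
bottle [(0.86, [237.1, 167.0])]
ring_box [(0.62, [315.8, 256.0])]
{'time_s': 0.9, 'joints': array([ 1.02162998e+00,  3.12911403e-01,  1.49766557e+00,  8.88745948e-06,
        1.33099133e+00, -2.23398481e-01]), 'dq': array([-2.36444409e-03, -3.99639502e-04,  9.89469612e-05, -5.58500925e-04,
        1.26298348e-03, -6.76955807e-04]), 'tau': array([-1.18261407e-03, -4.12167227e+01, -2.59896505e+01, -2.74813410e-04,
        4.59438579e-04, -5.23676727e-05]), 'eef_pos': array([168.03941072, 497.40395364, 231.30131161]), 'ee_rot': array([-8.70699516e-06,  8.12415645e-01,  5.83078742e-01,  9.53692949e-06]), 'force': array([-0.45389961,  0.03095632, -0.93409194]), 'wrist_torque': array([-0.01694745,  0.02495896,  0.025913  ]), 'grip_width': 0.9990095777169844}
```

View pics/top0.png

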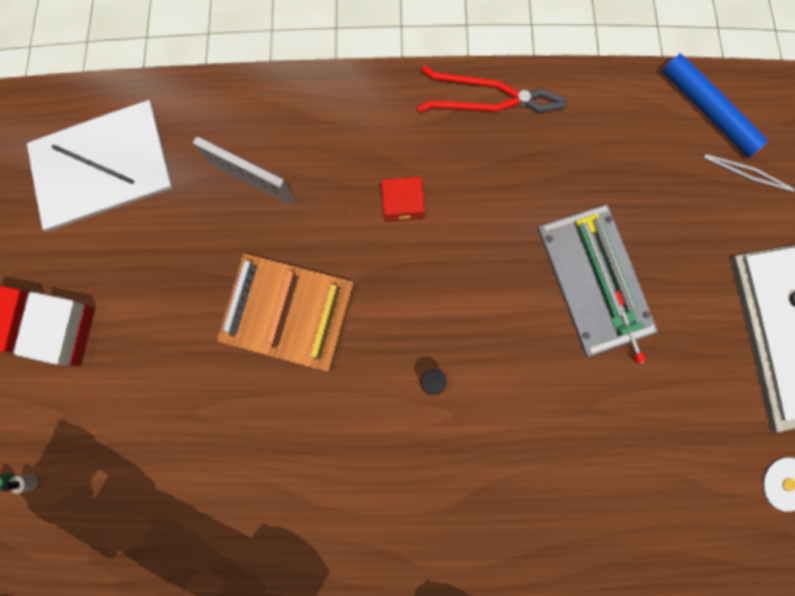

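View pics/scene0.png

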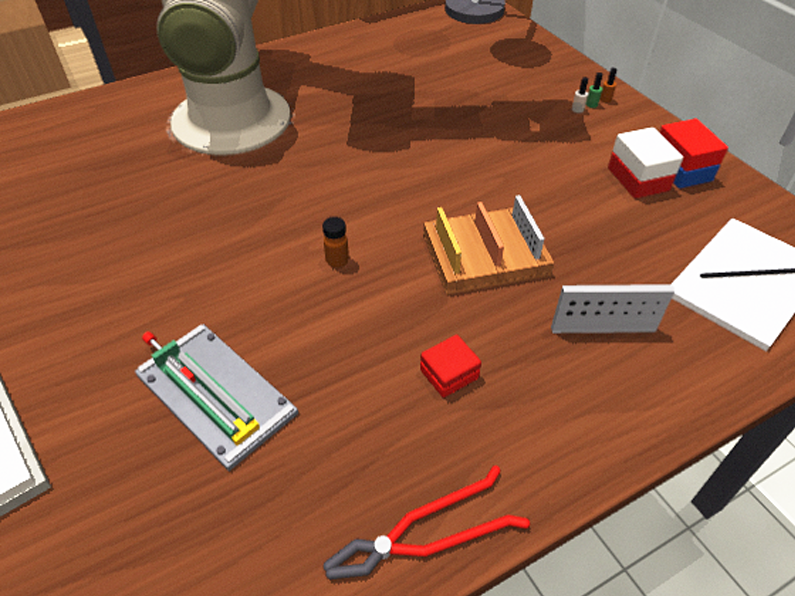

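Run:
```python
from h import *
im=cv2.imread('pics/top0_raw.png')
a=cv2.resize(im[170:270,150:255],None,fx=5.5,fy=5.5,interpolation=cv2.INTER_CUBIC)
cv2.imwrite('pics/rackc.png',a)
b=cv2.resize(im[138:262,372:472],None,fx=4.8,fy=4.8,interpolation=cv2.INTER_CUBIC)
cv2.imwrite('pics/holdc.png',b)
s=1.42
print('rack');[print(at('top',np.array(p)/s,28)) for p in[(247,253),(353,283),(329,370),(218,341)]]
print('base');[print(at('top',np.array(p)/s,12)) for p in[(540,228),(607,206),(656,330),(588,355)]]
print('rack net',at('top',(201.8,219.6),28),'box',at('top',(282,141.6),40),'bottle',at('top',(304.8,267.9),75))
```

```text
rack
[628.4 269.9  28. ]
[581.8 117.9  28. ]
[460.9 151.8  28. ]
[503.  308.3  28. ]
base
[ 660.6 -153.4   12. ]
[ 692.7 -255.7   12. ]
[ 507.7 -313.2   12. ]
[ 474.9 -211.4   12. ]
rack net [542.6 211.5  28. ] box [696.5  49.1  40. ] bottle [443.2  11.4  75. ]
```

View pics/rackc.png

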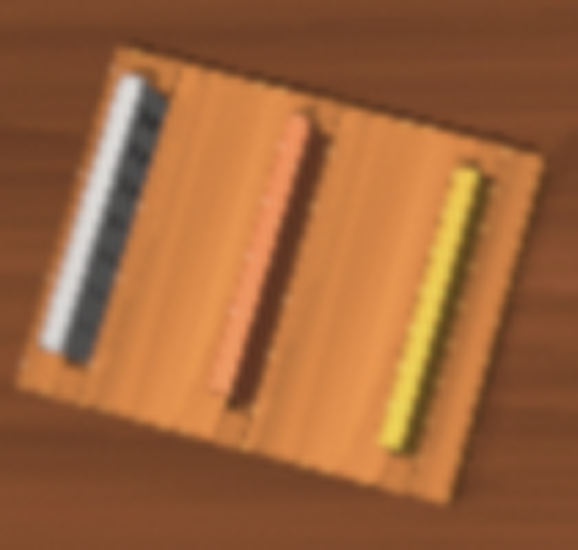

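View pics/holdc.png

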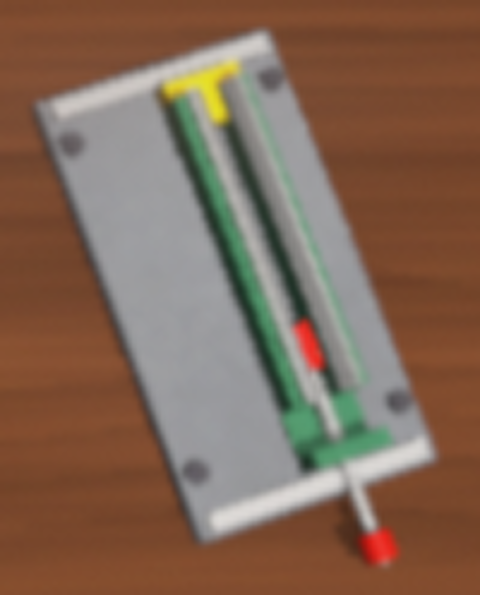

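Run:
```python
from h import *
from scipy.optimize import least_squares
A=np.array
def P(p,o,s): return A(o)+A(p)/s
def fit(model,pix,x0):
    model=A(model,float)
    def W(q):
        c,s=np.cos(q[2]),np.sin(q[2]);m=model
        return np.c_[q[0]+c*m[:,0]-s*m[:,1],q[1]+s*m[:,0]+c*m[:,1],m[:,2]]
    r=least_squares(lambda q:(proj('top',W(q))-pix).ravel(),x0)
    print(r.x.round(3),'res px',r.fun.reshape(-1,2).round(2).tolist()); return r.x
k=lambda L:A([P(p,(150,170),5.5) for p in L])
q=fit([[65,82,28],[65,-82,28],[-65,-82,28],[-65,82,28]],k([(118,47),(545,155),(450,502),(17,385)]),[545,212,.3])
d=fit([[50,4,66],[50,-4,66],[-50,-4,66],[-50,4,66]],k([(120,72),(146,76),(64,352),(38,345)]),[545,270,.3])
c,s=np.cos(q[2]),np.sin(q[2]);print('plate from rack',q[0]-s*62,q[1]+c*62)
k=lambda L:A([P(p,(372,138),4.8) for p in L])
h=fit([[100,55,12],[100,-55,12],[-100,-55,12],[-100,55,12]],k([(38,103),(268,32),(437,455),(202,543)]),[583,-233,-.3])
c,s=np.cos(h[2]),np.sin(h[2])
for p in[(219,120),(302,321),(318,366)]:
    w=at('top',k([p])[0],26)-A([h[0],h[1],0]);print('in base',c*w[0]+s*w[1],-s*w[0]+c*w[1])
for p in[(188,92),(312,400),(205,92),(322,390),(228,83),(345,388),(250,78),(358,383)]:
    w=at('top',k([p])[0],39)-A([h[0],h[1],0]);print('39: in base',c*w[0]+s*w[1],-s*w[0]+c*w[1])
```

```text
[ 5.43658e+02  2.13159e+02 -2.70000e-01] res px [[0.09, -0.22], [0.06, -0.19], [0.04, 0.17], [-0.19, 0.21]]
[ 5.60729e+02  2.72794e+02 -2.68000e-01] res px [[0.4, -0.07], [-0.45, 0.19], [-0.37, -0.16], [0.42, 0.05]]
plate from rack 560.1855581648616 272.9158270432699
[ 5.84096e+02 -2.34039e+02  3.01000e-01] res px [[-0.47, -0.1], [0.05, -1.09], [0.47, 0.92], [-0.02, 0.19]]
in base 65.53554766392284 -13.215343683074394
in base -26.408393892810324 -14.892129600253542
in base -46.34589441332409 -14.348003700750086
39: in base 78.99898401525837 -0.22704581100754595
39: in base -58.932974429628146 -1.9518181316663288
39: in base 76.7360701650655 -7.168171145317903
39: in base -56.44943199579052 -7.436525688075113
39: in base 77.33625978218517 -18.036463210932524
39: in base -58.78617965470009 -16.9727519007119
39: in base 76.39576241540081 -27.79737836797961
39: in base -58.66422922032011 -22.97984171954716
```

Call:
play_rows:
  motion:
    - [[0, 0, 0], [0, 0, -3.2]]
    - [[-3, 22, 5], [0, 0, 0]]
    - [[-3, 22, 5], [0, 0, 0]]
    - [[-3, 22, 5], [0, 0, 0]]
    - [[-3, 22, 5], [0, 0, 0]]
    - [[-3, 22, 5], [0, 0, 0]]
    - [[-3, 22, 5], [0, 0, 0]]
    - [[-3, 22, 5], [0, 0, 0]]
    - [[-3, 22, 5], [0, 0, 0]]
    - [[-3, 22, 5], [0, 0, 0]]
    - [[-3, 22, 5], [0, 0, 0]]
    - [[-3, 22, 5], [0, 0, 0]]
    - [[-3, 22, 5], [0, 0, 0]]
    - [[-3, 22, 5], [0, 0, 0]]
    - [[-3, 22, 5], [0, 0, 0]]
    - [[-3, 22, 5], [0, 0, 0]]
    - [[-3, 22, 5], [0, 0, 0]]
    - [[-3, 22, 5], [0, 0, 0]]
    - [[-3, 22, 5], [0, 0, 0]]
    - [[0, 0, 0], [0, 0, 0]]
  fingers: 40
  squeeze: 100

```text
time_s: 2.57
eef_pos: [537.9, 337.6, 139.8]
ee_rot: [0.0, 0.797, 0.604, -0.0]
force: [0.1, -0.4, -0.2]
grip_width: 0.468
```

```bash
cat >> h.py <<'E'
from scipy.spatial.transform import Rotation as Ro
def delta(pos,yaw,pitch=0):
    # target TCP pos; tool y axis heading = yaw (plate +x), pitch deg = +x end raised
    s=ctrl.sense();w,x,y,z=s['ee_rot'];R=Ro.from_quat([x,y,z,w]).as_matrix()
    c,n=np.cos(yaw),np.sin(yaw)
    T=np.array([[-n,c,0],[c,n,0],[0,0,-1]]).T  # cols x,y,z
    T=Ro.from_rotvec(np.radians(-pitch)*np.array([-n,c,0])).as_matrix()@T
    print('t',round(s['time_s'],2),'pos',s['eef_pos'].round(1),'F',s['force'].round(1),'M',s['wrist_torque'].round(2),'grip',round(s['grip_width']*85.4,1))
    print('shift tool',(R.T@(np.array(pos)-s['eef_pos'])).round(1),'turn deg',np.degrees(Ro.from_matrix(R.T@T).as_rotvec()).round(2))
E
python3 - <<'E'
from h import *
delta([560.5,272.8,39],-.27)
E
```

```text
t 2.57 pos [537.9 337.6 139.8] F [ 0.1 -0.4 -0.2] M [-0.   -0.02  0.04] grip 40.0
shift tool [-56.2  39.3 100.9] turn deg [-0.01  0.06 -0.17]
```

Call:
play_rows:
  motion:
    - [[-14, 10, 7], [0, 0, 0]]
    - [[-14, 10, 7], [0, 0, 0]]
    - [[-14, 10, 7], [0, 0, 0]]
    - [[-14, 9, 7], [0, 0, 0]]
    - [[0, 0, 8], [0, 0, 0]]
    - [[0, 0, 8], [0, 0, 0]]
    - [[0, 0, 8], [0, 0, 0]]
    - [[0, 0, 8], [0, 0, 0]]
    - [[0, 0, 8], [0, 0, 0]]
    - [[0, 0, 8], [0, 0, 0]]
    - [[0, 0, 8], [0, 0, 0]]
    - [[0, 0, 8], [0, 0, 0]]
    - [[0, 0, 8], [0, 0, 0]]
    - [[0, 0, 1], [0, 0, 0]]
    - [[0, 0, 0], [0, 0, 0]]

```text
time_s: 3.82
eef_pos: [557.8, 275.3, 39.7]
ee_rot: [-0.0, 0.796, 0.606, -0.0]
force: [-0.3, -0.3, 0.2]
grip_width: 0.463
```

Run:
```python
from h import *
delta([560.5,272.8,39],-.27)
cap('scene','s1',(270,60,450,240),3.3)
```

```text
t 3.82 pos [557.8 275.3  39.7] F [-0.3 -0.3  0.2] M [ 0.02 -0.02 -0.01] grip 39.6
shift tool [-1.7  3.3  0.7] turn deg [-0.05  0.03  0.  ]
```

View pics/s1.png

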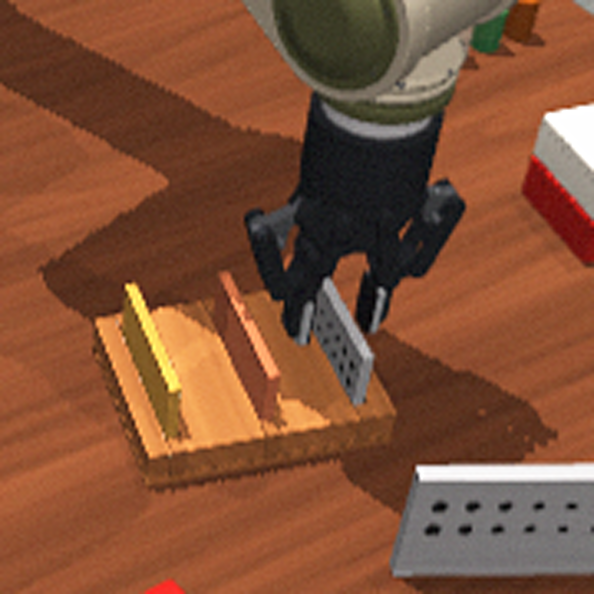

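Picture 5: the fingers straddle the small drawplate (around 340,340) about evenly; the copper is clear. Small correction, then close.

Call:
play_rows:
  motion:
    - [[-1.7, 3.3, 0.7], [0, 0, 0]]
    - [[0, 0, 0], [0, 0, 0]]
    - [[0, 0, 0], [0, 0, 0]]

```text
time_s: 4.12
eef_pos: [561.1, 272.7, 40.0]
ee_rot: [0.0, 0.796, 0.605, 0.0]
force: [-0.7, 0.6, -0.3]
grip_width: 0.465
```

Call:
play_rows:
  motion:
    - [[0, 0, 0], [0, 0, 0]]
    - [[0, 0, 0], [0, 0, 0]]
    - [[0, 0, 0], [0, 0, 0]]
    - [[0, 0, 0], [0, 0, 0]]
    - [[0, 0, 0], [0, 0, 0]]
    - [[0, 0, 0], [0, 0, 0]]
    - [[0, 0, 0], [0, 0, 0]]
    - [[0, 0, 0], [0, 0, 0]]
    - [[0, 0, 0], [0, 0, 0]]
    - [[0, 0, 0], [0, 0, 0]]
  fingers: 0
  squeeze: 40

```text
time_s: 4.95
eef_pos: [560.9, 273.5, 39.8]
ee_rot: [-0.0, 0.796, 0.605, 0.001]
force: [1.6, 5.8, -1.3]
grip_width: 0.083
```

Run:
```python
from h import *
delta([560.5,272.8,39],-.27)
```

```text
t 4.95 pos [560.9 273.5  39.8] F [ 1.6  5.8 -1.3] M [ 1.   -0.27 -0.14] grip 7.1
shift tool [-0.8 -0.2  0.8] turn deg [ 0.04 -0.09 -0.01]
```

Call:
play_rows:
  motion:
    - [[0.8, 0, 0], [0, 0, 0]]
    - [[0, 0, 0], [0, 0, 0]]
    - [[0, 0, 0], [0, 0, 0]]
    - [[0, 0, -3], [0, 0, 0]]
    - [[0, 0, -5], [0, 0, 0]]
    - [[0, 0, -6], [0, 0, 0]]
    - [[0, 0, -6], [0, 0, 0]]
    - [[0, 0, -6], [0, 0, 0]]
    - [[0, 0, -6], [0, 0, 0]]
    - [[0, 0, -8], [0, 0, 0]]
    - [[0, 0, -10], [0, 0, 0]]
    - [[0, 0, -10], [0, 0, 0]]
    - [[0, 0, -10], [0, 0, 0]]
    - [[0, 0, -10], [0, 0, 0]]
    - [[0, 0, -10], [0, 0, 0]]
    - [[0, 0, -10], [0, 0, 0]]
    - [[0, 0, -10], [0, 0, 0]]
    - [[0, 0, -10], [0, 0, 0]]
    - [[0, 0, -10], [0, 0, 0]]
    - [[0, 0, -5], [0, 0, 0]]
  squeeze: 110

```text
time_s: 6.62
eef_pos: [561.3, 273.7, 176.4]
ee_rot: [0.0, 0.796, 0.606, 0.001]
force: [-0.8, -0.8, -2.5]
grip_width: 0.071
```

Run:
```python
from h import *
A=np.array
s,e=[at('top',A([372,138])+A(p)/4.8,26) for p in[(219,120),(302,321)]]
u=(s-e)[:2];L=np.hypot(*u);u/=L;yaw=np.arctan2(u[1],u[0])
print('stop',s,'shoe',e,L,yaw)
o=(s[:2]-50*u+e[:2]+42*u)/2; print('slot origin',o)
# known geometry overlay residuals with origin o, yaw .301
delta([o[0],o[1],170],.301)
cap('scene','s2',None,1.42)
```

```text
stop [ 650.6 -227.2   26. ] shoe [ 563.3 -256.1   26. ] 91.9592300968207 0.3196872835968402
slot origin [ 603.15266503 -242.90707882]
t 6.62 pos [561.3 273.7 176.4] F [-0.8 -0.8 -2.5] M [-0.01  0.02  0.04] grip 6.0
shift tool [-486.8  178.1    6.2] turn deg [ 1.000e-01 -3.000e-02 -3.271e+01]
```

View pics/s2.png

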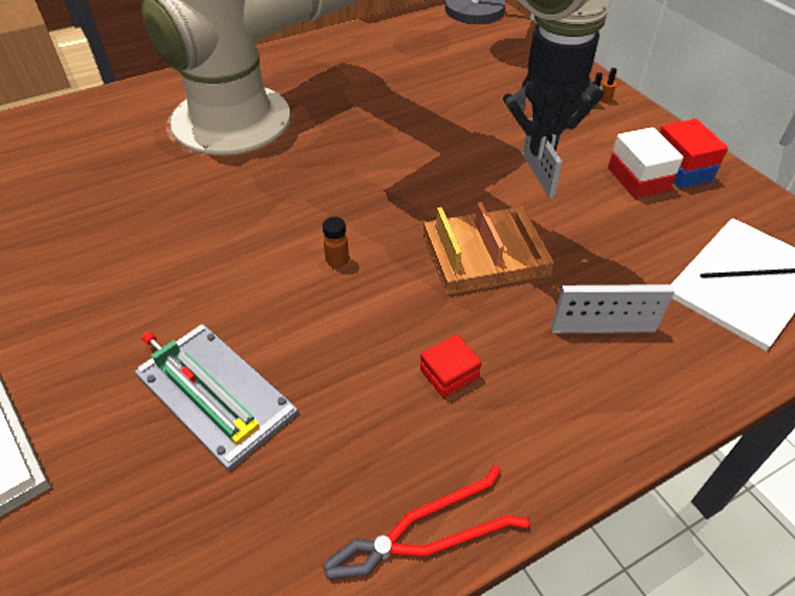

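Run:
```python
from h import *
im=cv2.imread('pics/s2_raw.png')[222:332,90:215]
im=cv2.resize(im,None,fx=5.4,fy=5.4,interpolation=cv2.INTER_CUBIC)
c,s=np.cos(.31),np.sin(.31)
def w(x,y,z): return [603.2+c*x-s*y,-242.9+s*x+c*y,z]
pts={'stop':(50,0,26),'shoe':(-42,0,26),'mouthA':(65,8.5,39),'mouthB':(65,-8.5,39),'mouthC':(-75,8.5,39),'mouthD':(-75,-8.5,39)}
for k,v in pts.items():
    p=(proj('scene',[w(*v)])[0]-[90,222])*5.4; print(k,p.round(0)); cv2.circle(im,(int(p[0]),int(p[1])),3,(255,0,255),-1)
cv2.imwrite('pics/hs.png',im)
```

```text
stop [403. 401.]
shoe [232. 236.]
mouthA [447. 390.]
mouthB [404. 425.]
mouthC [187. 144.]
mouthD [144. 174.]
```

View pics/hs.png

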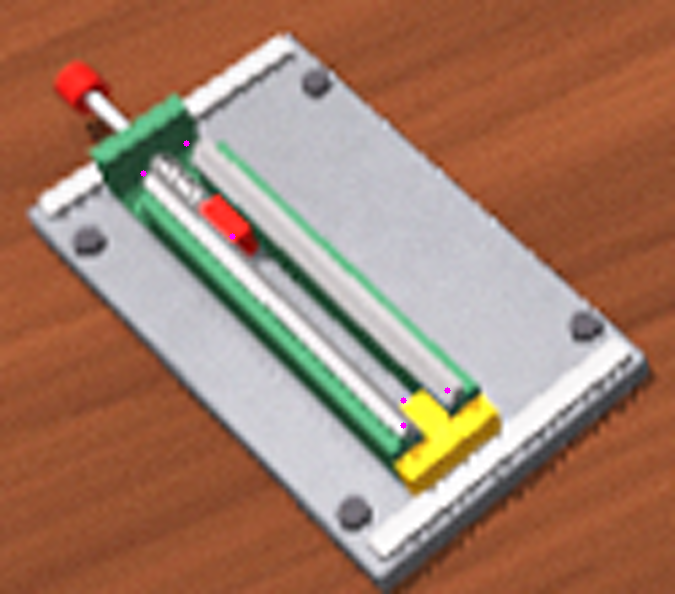

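Call:
play_rows:
  motion:
    - [[0, 0, 0], [0, 0, -6.5]]
    - [[0, 0, 0], [0, 0, -6.5]]
    - [[0, 0, 0], [0, 0, -6.5]]
    - [[0, 0, 0], [0, 0, -6.5]]
    - [[0, 0, 0], [0, 0, -6.5]]
    - [[-20, -4, 0], [0, 0, 0]]
    - [[-30, -6, 0], [0, 0, 0]]
    - [[-32, -7, 0], [0, 0, 0]]
    - [[-32, -7, 0], [0, 0, 0]]
    - [[-32, -7, 0], [0, 0, 0]]
    - [[-32, -7, 0], [0, 0, 0]]
    - [[-32, -7, 0], [0, 0, 0]]
    - [[-32, -7, 0], [0, 0, 0]]
    - [[-32, -7, 0], [0, 0, 0]]
    - [[-32, -7, 0], [0, 0, 0]]
    - [[-32, -7, 0], [0, 0, 0]]
    - [[-32, -7, 0], [0, 0, 0]]
    - [[-32, -7, 0], [0, 0, 0]]
    - [[-32, -7, 0], [0, 0, 0]]
    - [[-15, -4, 0], [0, 0, 0]]

```text
time_s: 8.33
eef_pos: [598.4, -188.1, 174.1]
ee_rot: [-0.0, 0.596, 0.803, -0.0]
force: [0.6, 1.0, -2.9]
grip_width: 0.07
```

```bash
cat >> h.py <<'E'
O=np.array([603.0,-242.1]);YAW=.303;G=33.8
def slot(xl,zl,pitch,y=0):
    t=np.radians(pitch);x=xl+50*np.cos(t)-G*np.sin(t);z=12+zl+50*np.sin(t)+G*np.cos(t)
    c,s=np.cos(YAW),np.sin(YAW)
    delta([O[0]+c*x-s*y,O[1]+s*x+c*y,z],YAW,pitch)
E
python3 - <<'E'
from h import *
slot(-33,45,15)
E
```

```text
t 8.33 pos [ 598.4 -188.1  174.1] F [ 0.6  1.  -2.9] M [-0.   -0.04 -0.  ] grip 6.0
shift tool [-52.9  -4.7  71.5] turn deg [-15.04   0.09  -0.47]
```

Call:
play_rows:
  motion:
    - [[-13, -1, 5], [0, 0, -0.47]]
    - [[-13, -1, 5], [0, 0, 0]]
    - [[-13, -1, 10], [0, 0, 0]]
    - [[-14, -1.7, 10], [0, 0, 0]]
    - [[0, 0, 10], [0, 0, 0]]
    - [[0, 0, 5], [-5, 0, 0]]
    - [[0, 0, 0], [-5, 0, 0]]
    - [[0, 0, 0], [-5, 0, 0]]
    - [[0, 0, 0], [0, 0, 0]]
    - [[0, 0, 0], [0, 0, 0]]
    - [[0, 0, 0], [0, 0, 0]]

```text
time_s: 9.25
eef_pos: [610.4, -235.9, 129.5]
ee_rot: [0.077, 0.586, 0.8, 0.105]
force: [-0.2, -0.7, -3.1]
grip_width: 0.068
```

Run:
```python
from h import *
slot(-33,35,15)
cap('scene','s3',(70,150,240,310),3.6)
cap('top','t3',(360,120,500,270),4)
```

```text
t 9.25 pos [ 610.4 -235.9  129.5] F [-0.2 -0.7 -3.1] M [-0.09  0.23 -0.01] grip 5.8
shift tool [ -3.7 -11.8  35.1] turn deg [-0.11 -0.05  0.19]
```

View pics/s3.png

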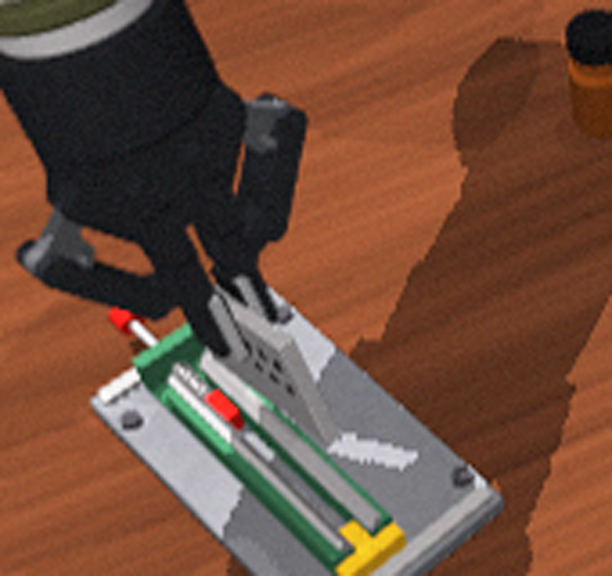

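Call:
play_rows:
  motion:
    - [[-2, -6, 15], [0, 0, 0]]
    - [[-1.7, -6, 15], [0, 0, 0.19]]
    - [[0, 0, 5], [0, 0, 0]]
    - [[0, 0, 0], [0, 0, 0]]
    - [[0, 0, 0], [0, 0, 0]]

```text
time_s: 9.77
eef_pos: [609.3, -240.5, 93.1]
ee_rot: [0.077, 0.587, 0.799, 0.105]
force: [-0.5, -0.2, -3.0]
grip_width: 0.071
```

Run:
```python
from h import *
slot(-33,28,15)
cap('scene','s4')
im=cv2.imread('pics/s4_raw.png')
s=ctrl.sense();w,x,y,z=s['ee_rot'];R=Ro.from_quat([x,y,z,w]).as_matrix()
# plate pt (px,py,pz) -> tool: y=px, x=py, z = G-pz
for m in[(50,-4,0),(50,4,0),(50,-4,60),(50,4,60),(-50,-4,60),(-50,-4,0)]:
    X=s['eef_pos']+R@np.array([m[1],m[0],G-m[2]]); p=proj('scene',[X])[0]
    print(m,p.round(1)); im=cv2.circle(im,tuple(int(v*16) for v in p),5,(255,0,255),-1,shift=4)
im=im[210:330,85:215];cv2.imwrite('pics/s4.png',cv2.resize(im,None,fx=5,fy=5,interpolation=cv2.INTER_CUBIC))
```

```text
t 9.77 pos [ 609.3 -240.5   93.1] F [-0.5 -0.2 -3. ] M [-0.08  0.18 -0.03] grip 6.1
shift tool [ 0.3 -1.9  7.3] turn deg [ 0.   -0.03 -0.01]
(50, -4, 0) [162.4 287.4]
(50, 4, 0) [166.4 284.3]
(50, -4, 60) [149.2 261.3]
(50, 4, 60) [153.4 258.2]
(-50, -4, 60) [117.8 237.6]
(-50, -4, 0) [131.5 262.7]
```

View pics/s4.png

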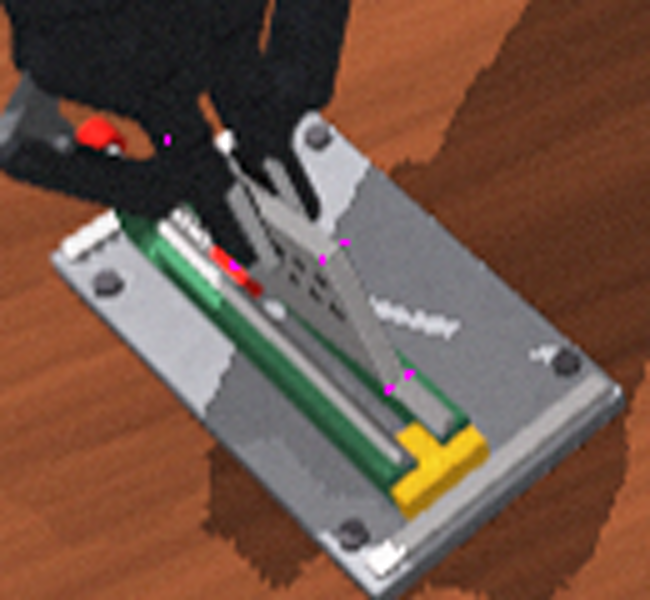

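Call:
play_rows:
  motion:
    - [[0.8, -0.65, 2.4], [0, 0, 0]]
    - [[0, -0.65, 2.4], [0, 0, 0]]
    - [[0, -0.65, 2.4], [0, 0, 0]]
    - [[0, -0.65, 2.4], [0, 0, 0]]
    - [[0, -0.65, 2.4], [0, 0, 0]]
    - [[0, -0.65, 2.4], [0, 0, 0]]
    - [[0, 0, 0], [0, 0, 0]]
    - [[0, 0, 0], [0, 0, 0]]

```text
time_s: 10.48
eef_pos: [608.4, -239.9, 77.6]
ee_rot: [0.077, 0.588, 0.799, 0.105]
force: [0.8, 1.2, -3.2]
grip_width: 0.072
```

Run:
```python
from h import *
slot(-33,14,15,0.5)
```

```text
t 10.48 pos [ 608.4 -239.9   77.6] F [ 0.8  1.2 -3.2] M [-0.06  0.28  0.01] grip 6.1
shift tool [ 0.  -0.9  6. ] turn deg [-0.01 -0.05 -0.06]
```

Call:
play_rows:
  motion:
    - [[0, -0.4, 1.5], [0, 0, 0]]
    - [[0, -0.4, 1.5], [0, 0, 0]]
    - [[0, -0.4, 1.5], [0, 0, 0]]
    - [[0, -0.4, 1.5], [0, 0, 0]]
    - [[0, 0, 0], [0, 0, 0]]
    - [[0, 0, 0], [0, 0, 0]]

```text
time_s: 10.98
eef_pos: [608.5, -239.9, 71.4]
ee_rot: [0.077, 0.588, 0.799, 0.105]
force: [1.1, 0.6, -2.7]
grip_width: 0.073
```

Run:
```python
from h import *
slot(-33,3,15,0.5)
```

```text
t 10.98 pos [ 608.5 -239.9   71.4] F [ 1.1  0.6 -2.7] M [-0.1   0.18  0.18] grip 6.2
shift tool [-0.  -2.2 10.7] turn deg [-0.01 -0.05 -0.05]
```

Call:
play_rows:
  motion:
    - [[0, -0.3, 1.5], [0, 0, 0]]
    - [[0, -0.3, 1.5], [0, 0, 0]]
    - [[0, -0.3, 1.5], [0, 0, 0]]
    - [[0, 0, 0], [0, 0, 0]]
    - [[0, 0, 0], [0, 0, 0]]

```text
time_s: 11.4
eef_pos: [608.7, -239.7, 66.8]
ee_rot: [0.077, 0.588, 0.799, 0.105]
force: [0.0, 0.9, -3.0]
grip_width: 0.071
```

Run:
```python
from h import *
slot(-33,3,15,0.5)
```

```text
t 11.4 pos [ 608.7 -239.7   66.8] F [ 0.   0.9 -3. ] M [-0.1   0.15  0.23] grip 6.1
shift tool [-0.1 -1.3  6.1] turn deg [-0.01 -0.05 -0.05]
```

Call:
play_rows:
  motion:
    - [[0, -0.4, 1.5], [0, 0, 0]]
    - [[0, -0.4, 1.5], [0, 0, 0]]
    - [[0, -0.4, 1.5], [0, 0, 0]]
    - [[0, -0.4, 1.5], [0, 0, 0]]
    - [[0, 0, 0], [0, 0, 0]]
    - [[0, 0, 0], [0, 0, 0]]

```text
time_s: 11.9
eef_pos: [608.7, -239.8, 60.6]
ee_rot: [0.077, 0.588, 0.799, 0.105]
force: [0.2, -0.5, -2.8]
grip_width: 0.068
```

Run:
```python
from h import *
slot(-54,3,15,0.5)
```

```text
t 11.9 pos [ 608.7 -239.8   60.6] F [ 0.2 -0.5 -2.8] M [-0.05  0.17 -0.  ] grip 5.8
shift tool [ -0.  -19.9  -5.3] turn deg [-0.01 -0.05 -0.05]
```

Call:
play_rows:
  motion:
    - [[0, -2, -0.54], [0, 0, 0]]
    - [[0, -2, -0.54], [0, 0, 0]]
    - [[0, -2, -0.54], [0, 0, 0]]
    - [[0, -2, -0.54], [0, 0, 0]]
    - [[0, -2, -0.54], [0, 0, 0]]
    - [[0, 0, 0], [0, 0, 0]]
    - [[0, 0, 0], [0, 0, 0]]

```text
time_s: 12.48
eef_pos: [599.4, -243.0, 61.4]
ee_rot: [0.078, 0.588, 0.798, 0.106]
force: [4.7, 2.2, -0.4]
grip_width: 0.062
```

Run:
```python
from h import *
slot(-54,3,15,0.5)
```

```text
t 12.48 pos [ 599.4 -243.    61.4] F [ 4.7  2.2 -0.4] M [ 0.27 -0.8  -0.06] grip 5.3
shift tool [  0.3 -10.6  -2. ] turn deg [ 0.08  0.02 -0.06]
```

Call:
play_rows:
  motion:
    - [[0, -2.1, -0.45], [0, 0, 0]]
    - [[0, -2.1, -0.45], [0, 0, 0]]
    - [[0, -2.1, -0.45], [0, 0, 0]]
    - [[0, -2.1, -0.45], [0, 0, 0]]
    - [[0, -2.1, -0.45], [0, 0, 0]]
    - [[0, 0, 0], [0, 0, 0]]
    - [[0, 0, 0], [0, 0, 0]]

```text
time_s: 13.07
eef_pos: [589.9, -246.1, 61.4]
ee_rot: [0.079, 0.588, 0.798, 0.106]
force: [8.1, 3.3, 0.6]
grip_width: 0.068
```

Run:
```python
from h import *
slot(-54,3,10,0.5)
slot(-55,2,0,0.5)
```

```text
t 13.07 pos [ 589.9 -246.1   61.4] F [8.1 3.3 0.6] M [ 0.57 -1.46  0.14] grip 5.8
shift tool [0.4 1.8 5.1] turn deg [ 5.18  0.06 -0.07]
t 13.07 pos [ 589.9 -246.1   61.4] F [8.1 3.3 0.6] M [ 0.57 -1.46  0.14] grip 5.8
shift tool [ 0.4  4.8 15.4] turn deg [15.18  0.06 -0.07]
```

Call:
play_rows:
  motion:
    - [[0, 0.2, 1], [1, 0, 0]]
    - [[0, 0.2, 1], [1, 0, 0]]
    - [[0, 0.2, 1], [1, 0, 0]]
    - [[0, 0.2, 1], [1, 0, 0]]
    - [[0, 0.2, 1], [1, 0, 0]]
    - [[0, 0, 0], [0, 0, 0]]
    - [[0, 0, 0], [0, 0, 0]]

```text
time_s: 13.65
eef_pos: [592.6, -245.3, 57.4]
ee_rot: [0.054, 0.59, 0.802, 0.071]
force: [7.9, 5.2, 5.0]
grip_width: 0.069
```

Run:
```python
from h import *
slot(-55,3,10,0.5)
slot(-55,2.5,5,0.5)
```

```text
t 13.65 pos [ 592.6 -245.3   57.4] F [7.9 5.2 5. ] M [ 0.85 -1.33  0.04] grip 5.9
shift tool [ 0.4 -0.8  0.2] turn deg [ 0.24  0.1  -0.03]
t 13.65 pos [ 592.6 -245.3   57.4] F [7.9 5.2 5. ] M [ 0.85 -1.33  0.04] grip 5.9
shift tool [0.4 1.8 5.2] turn deg [ 5.24  0.1  -0.03]
```

Call:
play_rows:
  motion:
    - [[0.1, 0.2, 1], [1, 0, 0]]
    - [[0.1, 0.2, 1], [1, 0, 0]]
    - [[0, 0.2, 1], [1, 0, 0]]
    - [[0, 0, 0], [0, 0, 0]]
    - [[0, 0, 0], [0, 0, 0]]

```text
time_s: 14.07
eef_pos: [593.7, -244.9, 54.5]
ee_rot: [0.038, 0.591, 0.804, 0.05]
force: [8.0, 3.2, 4.0]
grip_width: 0.072
```

Run:
```python
from h import *
slot(-55,2.5,5,0.5)
cap('scene','s5')
im=cv2.imread('pics/s5_raw.png')
s=ctrl.sense();w,x,y,z=s['ee_rot'];R=Ro.from_quat([x,y,z,w]).as_matrix()
for m in[(50,-4,0),(50,4,0),(50,-4,60),(50,4,60)]:
    X=s['eef_pos']+R@np.array([m[1],m[0],G-m[2]]); p=proj('scene',[X])[0]
    im=cv2.circle(im,tuple(int(v*16) for v in p),5,(255,0,255),-1,shift=4)
im=im[220:320,85:205];cv2.imwrite('pics/s5.png',cv2.resize(im,None,fx=6,fy=6,interpolation=cv2.INTER_CUBIC))
```

```text
t 14.07 pos [ 593.7 -244.9   54.5] F [8.  3.2 4. ] M [ 0.75 -1.46 -0.04] grip 6.1
shift tool [0.4 1.4 2.1] turn deg [ 2.26  0.13 -0.02]
```

View pics/s5.png

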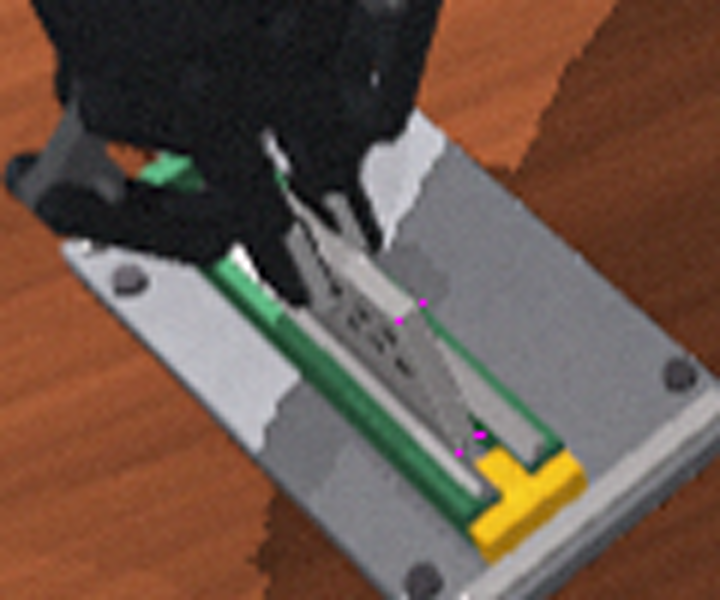

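Call:
play_rows:
  motion:
    - [[0.1, 0, 1], [1, 0, 0]]
    - [[0, 0.1, 1], [1, 0, 0]]
    - [[0, 0.2, 0.9], [1, 0, 0]]
    - [[0, 0.2, 0.9], [1, 0, 0]]
    - [[0, 0, 0], [0, 0, 0]]
    - [[0, 0, 0], [0, 0, 0]]

```text
time_s: 14.62
eef_pos: [594.5, -244.5, 50.6]
ee_rot: [0.018, 0.592, 0.805, 0.022]
force: [7.5, 3.7, 3.3]
grip_width: 0.068
```

Run:
```python
from h import *
slot(-55,1,0,0.5)
```

```text
t 14.62 pos [ 594.5 -244.5   50.6] F [7.5 3.7 3.3] M [ 0.58 -1.55 -0.02] grip 5.8
shift tool [0.3 3.6 4. ] turn deg [ 3.28  0.13 -0.03]
```

Call:
play_rows:
  motion:
    - [[0, 0.4, 0.8], [0.8, 0, 0]]
    - [[0, 0.5, 0.8], [0.8, 0, 0]]
    - [[0, 0.5, 0.8], [0.8, 0, 0]]
    - [[0, 0.5, 0.8], [0.8, 0, 0]]
    - [[0, 0, 0], [0, 0, 0]]
    - [[0, 0, 0], [0, 0, 0]]

```text
time_s: 15.12
eef_pos: [596.4, -243.9, 47.3]
ee_rot: [0.001, 0.592, 0.806, -0.0]
force: [8.8, 3.7, 3.0]
grip_width: 0.075
```

Run:
```python
from h import *
slot(-55,1,0,0.5)
```

```text
t 15.12 pos [ 596.4 -243.9   47.3] F [8.8 3.7 3. ] M [ 0.6  -1.53 -0.01] grip 6.4
shift tool [0.2 1.8 0.5] turn deg [ 0.08  0.12 -0.03]
```

Call:
play_rows:
  motion:
    - [[0, 0.3, 0.5], [0, 0, 0]]
    - [[0, 0.3, 0.5], [0, 0, 0]]
    - [[0, 0.3, 0.4], [0, 0, 0]]
    - [[0, 0, 0], [0, 0, 0]]
    - [[0, 0, 0], [0, 0, 0]]

```text
time_s: 15.53
eef_pos: [597.1, -243.7, 46.0]
ee_rot: [0.001, 0.593, 0.806, -0.0]
force: [8.3, 4.1, 2.7]
grip_width: 0.069
```

Run:
```python
from h import *
slot(-50,0,0,0.5)
```

```text
t 15.53 pos [ 597.1 -243.7   46. ] F [8.3 4.1 2.7] M [ 0.61 -1.37 -0.02] grip 5.9
shift tool [0.2 6.1 0.2] turn deg [ 0.07  0.11 -0.04]
```

Call:
play_rows:
  motion:
    - [[0, 0.3, 0.5], [0, 0, 0]]
    - [[0, 0.3, 0.5], [0, 0, 0]]
    - [[0, 0.3, 0.5], [0, 0, 0]]
    - [[0, 0, 0], [0, 0, 0]]
    - [[0, 0, 0], [0, 0, 0]]

```text
time_s: 15.95
eef_pos: [597.2, -243.7, 45.9]
ee_rot: [0.001, 0.592, 0.806, -0.001]
force: [-0.1, 3.9, 15.2]
grip_width: 0.072
```

Run:
```python
from h import *
slot(-50,0,0,0.5)
```

```text
t 15.95 pos [ 597.2 -243.7   45.9] F [-0.1  3.9 15.2] M [0.84 0.13 0.04] grip 6.2
shift tool [0.3 6.  0.1] turn deg [-0.03  0.11 -0.03]
```

Call:
play_rows:
  motion:
    - [[0, 0, -0.6], [0, 0, 0]]
    - [[0, 0, -0.6], [0, 0, 0]]
    - [[0, 1, 0], [0, 0, 0]]
    - [[0, 1, 0], [0, 0, 0]]
    - [[0, 1, 0], [0, 0, 0]]
    - [[0, 0, 0], [0, 0, 0]]
    - [[0, 0, 0], [0, 0, 0]]

```text
time_s: 16.53
eef_pos: [600.1, -242.8, 45.9]
ee_rot: [0.0, 0.593, 0.806, -0.001]
force: [3.1, 2.3, 6.2]
grip_width: 0.069
```

Run:
```python
from h import *
slot(-50,0,0,0.5)
```

```text
t 16.53 pos [ 600.1 -242.8   45.9] F [3.1 2.3 6.2] M [ 0.51 -0.53 -0.01] grip 5.9
shift tool [0.3 3.  0.1] turn deg [-0.03  0.09 -0.04]
```

Call:
play_rows:
  motion:
    - [[0, 0.5, 0], [0, 0, 0]]
    - [[0, 0.5, 0], [0, 0, 0]]
    - [[0, 0.5, 0], [0, 0, 0]]
    - [[0, 0.5, 0], [0, 0, 0]]
    - [[0, 0, 0], [0, 0, 0]]
    - [[0, 0, 0], [0, 0, 0]]

```text
time_s: 17.03
eef_pos: [601.6, -242.3, 45.9]
ee_rot: [0.0, 0.593, 0.806, -0.001]
force: [2.2, 1.6, 7.5]
grip_width: 0.073
```

Run:
```python
from h import *
slot(-50,0,0,0.5)
```

```text
t 17.03 pos [ 601.6 -242.3   45.9] F [2.2 1.6 7.5] M [ 0.4  -0.19 -0.01] grip 6.2
shift tool [0.3 1.4 0.1] turn deg [-0.08  0.07 -0.04]
```

Call:
play_rows:
  motion:
    - [[0, 0.5, 0], [0, 0, 0]]
    - [[0, 0.5, 0], [0, 0, 0]]
    - [[0, 0.5, 0], [0, 0, 0]]
    - [[0, 0.5, 0], [0, 0, 0]]
    - [[0, 0, 0], [0, 0, 0]]
    - [[0, 0, 0], [0, 0, 0]]

```text
time_s: 17.53
eef_pos: [603.3, -241.8, 45.9]
ee_rot: [-0.0, 0.593, 0.805, -0.001]
force: [-0.8, 1.3, 8.4]
grip_width: 0.071
```

Run:
```python
from h import *
slot(-50,0,0,0.5)
```

```text
t 17.53 pos [ 603.3 -241.8   45.9] F [-0.8  1.3  8.4] M [ 0.35 -0.01  0.  ] grip 6.0
shift tool [ 0.3 -0.4  0.1] turn deg [-0.11  0.06 -0.04]
```

Call:
play_rows:
  motion:
    - [[0, 0.5, 0], [0, 0, 0]]
    - [[0, 0.5, 0], [0, 0, 0]]
    - [[0, 0.5, 0], [0, 0, 0]]
    - [[0, 0, 0], [0, 0, 0]]
    - [[0, 0, 0], [0, 0, 0]]

```text
time_s: 17.95
eef_pos: [604.0, -241.6, 45.9]
ee_rot: [-0.001, 0.593, 0.805, -0.002]
force: [-4.6, 0.6, 10.7]
grip_width: 0.073
```

Run:
```python
from h import *
slot(-50,0,0,0.5)
```

```text
t 17.95 pos [ 604.  -241.6   45.9] F [-4.6  0.6 10.7] M [0.3  0.64 0.05] grip 6.2
shift tool [ 0.3 -1.2  0.1] turn deg [-0.2   0.03 -0.04]
```

Call:
play_rows:
  motion:
    - [[0, -0.8, 0], [0, 0, 0]]
    - [[0, 0, 0], [0, 0, 0]]
    - [[0, 0, 0], [0, 0, 0]]
    - [[0, 0, 0], [0, 0, 0]]
    - [[0, 0, 0], [0, 0, 0]]
    - [[0, 0, 0], [0, 0, 0]]
    - [[0, 0, 0], [0, 0, 0]]
  fingers: 24
  squeeze: 20

```text
time_s: 18.53
eef_pos: [603.4, -241.2, 44.0]
ee_rot: [-0.001, 0.593, 0.806, -0.001]
force: [-0.4, 0.1, -1.0]
grip_width: 0.28
```

Call:
play_rows:
  motion:
    - [[0, 0, -3], [0, 0, 0]]
    - [[0, 0, -6], [0, 0, 0]]
    - [[0, 0, -10], [0, 0, 0]]
    - [[0, 0, -15], [0, 0, 0]]
    - [[0, 0, -15], [0, 0, 0]]
    - [[0, 0, -20], [0, 0, 0]]
    - [[0, 0, -20], [0, 0, 0]]
    - [[0, 0, -20], [0, 0, 0]]
    - [[0, -30, -10], [0, 0, 0]]
    - [[0, -30, 0], [0, 0, 0]]
    - [[0, -30, 0], [0, 0, 0]]
    - [[0, -30, 0], [0, 0, 0]]
    - [[0, -30, 0], [0, 0, 0]]
    - [[0, -30, 0], [0, 0, 0]]
    - [[0, 0, 0], [0, 0, 0]]

```text
time_s: 19.78
eef_pos: [428.7, -295.9, 165.0]
ee_rot: [-0.001, 0.594, 0.805, -0.002]
force: [-0.4, -0.5, -1.1]
grip_width: 0.283
```

Run:
```python
from h import *
cap('scene','s6');cap('top','t6')
a=cv2.resize(cv2.imread('pics/s6_raw.png')[210:320,85:205],None,fx=5,fy=5,interpolation=cv2.INTER_CUBIC)
im=cv2.imread('pics/s6_raw.png')
c,s=np.cos(YAW),np.sin(YAW)
for x,y,z in[(50,-4,60),(50,4,60),(-50,-4,60),(-50,4,60),(50,-4,0)]:
    y+=.5;p=proj('scene',[[O[0]+c*x-s*y,O[1]+s*x+c*y,12+z]])[0];print((x,z),p.round(1))
    cv2.circle(a,tuple(((p-[85,210])*5).astype(int)),3,(255,0,255),-1)
cv2.imwrite('pics/s6.png',a)
```

```text
(50, 60) [158.1 282.7]
(50, 60) [162.  279.7]
(-50, 60) [123.  248.8]
(-50, 60) [126.9 246.2]
(50, 0) [164.8 301.5]
```

View pics/s6.png

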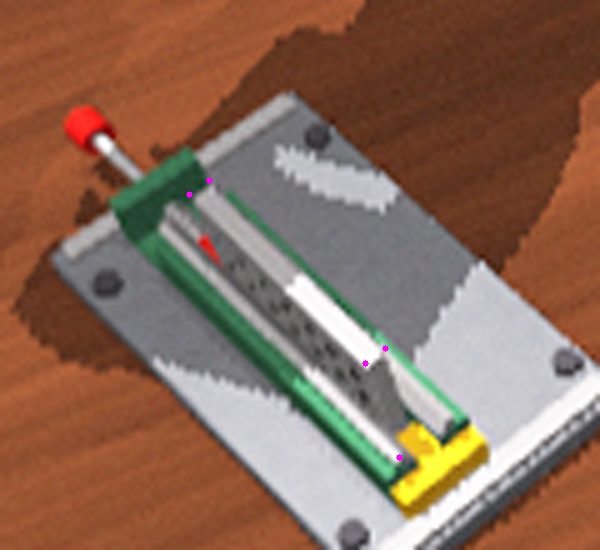

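Call:
play_rows:
  motion:
    - [[0, 30, 0], [0, 0, 0]]
    - [[0, 30, 0], [0, 0, 0]]
    - [[0, 30, 0], [0, 0, 0]]
    - [[0, 30, 0], [0, 0, 0]]
    - [[0, 30, 0], [0, 0, 0]]
    - [[0, 30, 10], [0, 0, 0]]
    - [[0, 25, 20], [0, 0, 0]]
    - [[0, 0, 20], [0, 0, 0]]
    - [[0, 0, 20], [0, 0, 0]]
    - [[0, 0, 15], [0, 0, 0]]
    - [[0, 0, 0], [0, 0, 0]]
    - [[0, 0, 0], [0, 0, 0]]
  fingers: 0
  squeeze: 40

```text
time_s: 20.88
eef_pos: [627.9, -233.0, 78.1]
ee_rot: [-0.002, 0.592, 0.806, -0.001]
force: [0.1, -0.0, 0.3]
grip_width: -0.001
```

Run:
```python
from h import *
c,s=np.cos(YAW),np.sin(YAW)
delta([O[0]+c*25-s*.5,O[1]+s*25+c*.5,72],YAW)
```

```text
t 20.88 pos [ 627.9 -233.    78.1] F [ 0.1 -0.   0.3] M [-0.05  0.02  0.01] grip -0.1
shift tool [-0.8 -1.5  6.1] turn deg [-0.22 -0.07  0.01]
```

Call:
play_rows:
  motion:
    - [[-0.8, 0, 2], [0, 0, 0]]
    - [[0, 0, 1.5], [0, 0, 0]]
    - [[0, 0, 1.5], [0, 0, 0]]
    - [[0, 0, 1], [0, 0, 0]]
    - [[0, 0, 1], [0, 0, 0]]
    - [[0, 0, 0], [0, 0, 0]]
    - [[0, 0, 0], [0, 0, 0]]

```text
time_s: 21.47
eef_pos: [627.8, -234.7, 72.1]
ee_rot: [-0.001, 0.593, 0.805, -0.001]
force: [-1.1, 0.1, 5.5]
grip_width: -0.001
```

Call:
play_rows:
  motion:
    - [[0, 0, -8], [0, 0, 0]]
    - [[0, -20, 0], [0, 0, 0]]
    - [[0, -30, 0], [0, 0, 0]]
    - [[0, 0, 3], [0, 0, 0]]
    - [[0, 0, 2], [0, 0, 0]]
    - [[0, 0, 1], [0, 0, 0]]
    - [[0, 0, 1], [0, 0, 0]]
    - [[0, 0, 1], [0, 0, 0]]
    - [[0, 0, 0.5], [0, 0, 0]]
    - [[0, 0, 0], [0, 0, 0]]
    - [[0, 0, 0], [0, 0, 0]]

```text
time_s: 22.38
eef_pos: [580.7, -249.4, 72.1]
ee_rot: [-0.001, 0.592, 0.806, -0.001]
force: [-3.9, 1.3, 9.8]
grip_width: 0.0
```

Both ends sit at 72.1 mm (12 + 60), so the plate is level and fully down. Retreat and take a last look.

Call:
play_rows:
  motion:
    - [[0, 0, -5], [0, 0, 0]]
    - [[0, 0, -15], [0, 0, 0]]
    - [[0, 0, -20], [0, 0, 0]]
    - [[0, 0, -20], [0, 0, 0]]
    - [[0, 0, -20], [0, 0, 0]]
    - [[0, -30, -10], [0, 0, 0]]
    - [[0, -30, 0], [0, 0, 0]]
    - [[0, -30, 0], [0, 0, 0]]
    - [[0, -30, 0], [0, 0, 0]]
    - [[0, -30, 0], [0, 0, 0]]
    - [[0, -30, 0], [0, 0, 0]]
    - [[0, 0, 0], [0, 0, 0]]
    - [[0, 0, 0], [0, 0, 0]]

```text
time_s: 23.47
eef_pos: [408.1, -303.4, 161.8]
ee_rot: [-0.001, 0.593, 0.805, -0.001]
force: [1.2, 0.2, 0.1]
grip_width: 0.003
```

Run:
```python
from h import *
cap('scene','s7');cap('top','t7')
a=cv2.resize(cv2.imread('pics/s7_raw.png')[210:320,85:205],None,fx=3.3,fy=3.3,interpolation=cv2.INTER_CUBIC)
b=cv2.resize(cv2.imread('pics/t7_raw.png')[138:248,375:475],None,fx=3.3,fy=3.3,interpolation=cv2.INTER_CUBIC)
cv2.imwrite('pics/end.png',np.hstack([a,b]))
d=cv2.absdiff(cv2.imread('pics/s7_raw.png'),cv2.imread('pics/scene0_raw.png')).max(2)
print('change bottle',d[150:190,222:250].mean(),'box',d[235:280,295:340].mean(),'copper/brass',d[143:195,305:355].mean())
```

```text
change bottle 28.705357142857142 box 6.316543209876543 copper/brass 8.747307692307693
```

View pics/end.png

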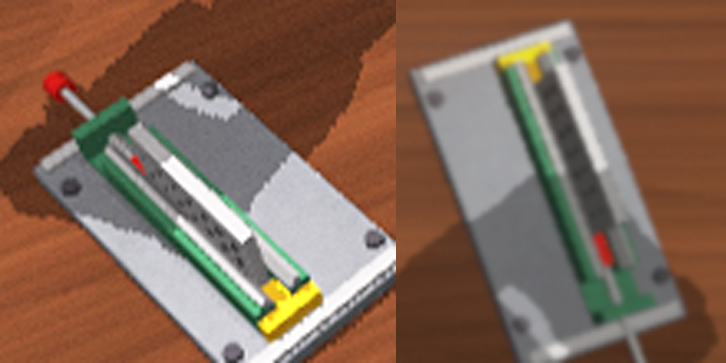

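Run:
```python
from h import *
for c in('scene','top'):
  ctrl.capture(c)
  for n in('bottle','ring_box','copper_plate','brass_plate'):
    print(c,n,[(round(d['p'],2),(np.array(d['position'])*[560,420]).round(1).tolist()) for d in ctrl.spot_in(c,n)][:2])
a=cv2.imread('pics/scene0_raw.png');b=cv2.imread('pics/s7_raw.png')
t=a[150:190,222:252];r=cv2.matchTemplate(b[130:210,200:275],t,cv2.TM_CCOEFF_NORMED);print(cv2.minMaxLoc(r),'expect (22,20)')
s=ctrl.sense();print(s['force'],s['dq'].round(4))
```

```text
scene bottle [(0.67, [237.2, 166.5])]
scene ring_box [(0.7, [315.8, 256.5]), (0.58, [154.0, 271.8])]
scene copper_plate [(0.83, [341.5, 166.8])]
scene brass_plate [(0.63, [314.5, 171.6])]
top bottle [(0.54, [307.6, 268.1]), (0.44, [417.1, 202.9])]
top ring_box [(0.93, [284.9, 138.1]), (0.52, [415.9, 200.0])]
top copper_plate [(0.82, [197.4, 220.7])]
top brass_plate [(0.67, [228.2, 225.3])]
(-0.3433242440223694, 0.837757408618927, (34, 0), (22, 20)) expect (22,20)
[-0.04827305 -0.15341927  0.00549779] [-0.0031 -0.0014  0.0024  0.0011 -0.0017 -0.0009]
```

Bystanders haven't moved (the bottle difference was only shadow). Handing in.

```bash
python3 -c "
from rig import ctrl
print(ctrl.finish_job())"
```

```text
the job is handed in; nothing more can be done
None
```

I drew the smaller drawplate out of the rack and seated it in the holder slot. The shoe end went in first, tilted 15°, to push the shoe back. I then lowered the other end, slid the plate to the stop, let go and handed the job in at about 24 s. The hand-in returned no verdict.

**Last checks:**
- **Seated depth:** touching the plate's top 25 mm either side of its middle gave 72.1 mm both times. That is the 12 mm floor plus the 60 mm plate, so it is level and fully down.
- **Stop:** I felt contact with the stop before letting go. I did not measure the plate's end position again after release, and the spring should hold it there.
- **Shoe:** in the last top picture it looks pushed back about 7 mm by a rough pixel estimate (8 mm expected).
- **Bystanders:** the brass and copper plates, bottle and ring box show within about 4 px of where they started. A brightness difference at the bottle was most likely the arm's shadow, because template matching put it in exactly the same place.

**One disagreement:** both pictures showed the head and its stop shifted along the base. By the top-camera fit it is about 15 mm from where the description puts it. I trusted the stop and shoe as seen; their 92 mm gap matched. If the description's base middle is the true reference, the position along the slot could be judged off.

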